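# Open the soak tray and stand the gun brushes in its cups

## Task

Get the gun brushes soaking: swing the lid of the soak tray up until it stands upright, lift it straight up off its hinge pins and lay it flat on the worktop, right side up and clear of the tray. Then stand every brush, bristles down, in a cup of its own, with its handle leaning over the front rim towards you; the cup in which an air cap is already soaking gets no brush, and the air cap stays in it. Do not disturb the spray gun, the tin or the roll of tape.

Things in the scene. Friction and masses are not known exactly. Their poses are not given: they have to be found in the camera images.
- tray: Covered soak tray, fixed on the worktop: open steel trough 96 (x) x 318 (y) x 104 mm high, 3 mm sheet. Origin: centre of its underside. Own x points from its front (the operator's side, where the lid's tab is) to the rear with the hinge brackets; y to the left. Four fixed mixing cups stand in it in a row along y. The worktop left of it is free for the lid (world x 0.36 to 0.56, y 0.26 to 0.60 m).
- tray_pins (a point): Middle of the hinge axis on the tray, 64 mm behind the tray's centre, 106 mm up. Two fixed 8 mm pins lie on this axis (along the tray's y), 112 mm left and right of this point. Two upright stop plates 14 mm behind the axis, 37 mm higher than it, let a raised lid lean back some 15 degrees past vertical.
- lid: Loose steel lid, 0.3 kg, 330 mm (its y) x 100 mm (its x), with 12 mm skirts at the front and sides. Origin: mid-way between its two hook knuckles, where the pin axis runs while it is hung. Shut on the tray its axes equal the tray's: z up, x to the rear. Opens by swinging its front up and back about the pins; z axis level (towards the rear) = upright. It does not stay up short of vertical. Laid on the worktop its origin is about 13 mm up.
- lid_tab (a point): Centre of the black thumb tab at the middle of the lid's front edge: upright plate 10 mm thick (lid's y), 34 long (x), 26 high (z). In the lid's frame at x -142, y 0, z +10 mm, i.e. 24 mm ahead of the lid's edge. Pinched across its thickness from above, it can turn between the fingers as the lid swings. The hooks (slot 11 mm wide for the 8 mm pin) open to the lid's rear (+x): only an upright lid can be lifted straight up off the pins, clear after 20 mm.
- cup_0_mouth (a point): Centre of the mouth of mixing cup 0 (0 is leftmost along the tray's y, pitch 78 mm), 98 mm above the worktop; axes as the tray's (x to the rear). Clear plastic cup, fixed: 72 mm across and 66 mm clear inside at the rim, 50 mm clear at the floor, which lies 91 mm below this point.
- air_cap_0: Brass and white spray-gun air cap, 34 mm across, 25 mm high, lying on the floor of cup 0. Origin: centre of its underside. Only one of the four is present; None if it is absent.
- cup_1_mouth (a point): Centre of the mouth of mixing cup 1 (0 is leftmost along the tray's y, pitch 78 mm), 98 mm above the worktop; axes as the tray's (x to the rear). Clear plastic cup, fixed: 72 mm across and 66 mm clear inside at the rim, 50 mm clear at the floor, which lies 91 mm below this point.
- air_cap_1: Brass and white spray-gun air cap, 34 mm across, 25 mm high, lying on the floor of cup 1. Origin: centre of its underside. Only one of the four is present; None if it is absent.
- cup_2_mouth (a point): Centre of the mouth of mixing cup 2 (0 is leftmost along the tray's y, pitch 78 mm), 98 mm above the worktop; axes as the tray's (x to the rear). Clear plastic cup, fixed: 72 mm across and 66 mm clear inside at the rim, 50 mm clear at the floor, which lies 91 mm below this point.
- air_cap_2: Brass and white spray-gun air cap, 34 mm across, 25 mm high, lying on the floor of cup 2. Origin: centre of its underside. Only one of the four is present; None if it is absent.
- cup_3_mouth (a point): Centre of the mouth of mixing cup 3 (0 is leftmost along the tray's y, pitch 78 mm), 98 mm above the worktop; axes as the tray's (x to the rear). Clear plastic cup, fixed: 72 mm across and 66 mm clear inside at the rim, 50 mm clear at the floor, which lies 91 mm below this point.
- air_cap_3: Brass and white spray-gun air cap, 34 mm across, 25 mm high, lying on the floor of cup 3. Origin: centre of its underside. Only one of the four is present; None if it is absent.
- brush_0_centre (a point): Middle of gun-cleaning brush 0: straight, 172 mm long, 18 mm square in effect, 30 g, red handle, thin stem, dark bristle head. Lies on the worktop right of the tray, its bristles pointing roughly away from the robot. Axes: own y runs from the bristles to the handle's end, z up as it lies. None if absent (two or three are present).
- brush_0_bristles (a point): Bristle end of brush 0, on its axis, 86 mm from its middle.
- brush_0_handle (a point): Handle end of brush 0, on its axis, 86 mm from its middle.
- brush_1_centre (a point): Middle of gun-cleaning brush 1: straight, 172 mm long, 18 mm square in effect, 30 g, red handle, thin stem, dark bristle head. Lies on the worktop right of the tray, its bristles pointing roughly away from the robot. Axes: own y runs from the bristles to the handle's end, z up as it lies. None if absent (two or three are present).
- brush_1_bristles (a point): Bristle end of brush 1, on its axis, 86 mm from its middle.
- brush_1_handle (a point): Handle end of brush 1, on its axis, 86 mm from its middle.
- brush_2_centre (a point): Middle of gun-cleaning brush 2: straight, 172 mm long, 18 mm square in effect, 30 g, red handle, thin stem, dark bristle head. Lies on the worktop right of the tray, its bristles pointing roughly away from the robot. Axes: own y runs from the bristles to the handle's end, z up as it lies. None if absent (two or three are present).
- brush_2_bristles (a point): Bristle end of brush 2, on its axis, 86 mm from its middle.
- brush_2_handle (a point): Handle end of brush 2, on its axis, 86 mm from its middle.
- spray_gun: Spray gun lying on its side, 151 x 173 x 49 mm, behind the tray between two fixed weighing scales (pans 80 mm high: world x 0.56 to 0.84, y -0.26 to 0.00 and y 0.34 to 0.60); leave alone. Origin: centre of its underside.
- tin: Small lever-lid tin, 67 mm across, 79 mm high, left behind the tray between two fixed weighing scales (pans 80 mm high: world x 0.56 to 0.84, y -0.26 to 0.00 and y 0.34 to 0.60); leave alone. Origin: centre of its underside.
- tape: Small roll of fine-line tape, 58 mm across, 19 mm high, beyond the brushes; leave alone. Origin: centre of its underside.
There are look-alikes about, which are no part of the job. Leave any blue look-alike of the part that bears brush_1_centre alone.

How it is judged:
By the outcome, as a careful person would: the job done as asked, in the order asked, and still so for the second after the job is handed in, with the robot touching nothing.
Of air_cap_0, air_cap_1, air_cap_2, air_cap_3 only 1 to 1 are there at a start; the rules pass over those that are not, and their reading is None.
Of brush_0, brush_1, brush_2 only 2 to 3 are there at a start; the rules pass over those that are not, and their reading is None.
At some moment in a run one of brush_0, brush_1, brush_2 may be knocked a few centimetres aside while the robot is not near it.
It also fails if it takes over 210 s, if anything falls off the work surface, if the arm or the gripper's body presses on something with over 40 N, if the wrist force passes 120 N, or if a joint passes its speed limit or range.

## Robot

A 7-joint arm with a two-finger parallel gripper is mounted at the origin on a cart in front of the work surface, level with it; the furniture and walls round the work are solid. World frame = base frame: x ahead of the robot, y to its left, z up, the work surface at z = 0. Lengths are in m, angles in rad, forces in N, time in s.
With the tool pointing down it reaches from about 0.425 to 0.95 m from the base axis. Payload 4.7 kg.
Tool frame: the origin (TCP) lies at the very end of the fingers, on their centre line; the grasp point (between the pads) lies 19 mm behind it; z points along the fingers, y is the line along which they close (so a half turn about z gives the same grasp; the last joint's range is limited). The gripper opens to 87 mm and grips with 3 to 60 N. Pads are 19 mm wide; open, the fingers measure 117 mm over their backs; the gripper's body (75 mm by 190 mm) begins 51 mm behind the grasp point.
Start: joints at [-1.332, 0.469, -0.049, 1.532, 0.024, 1.141, -0.082], TCP at [0.179, 0.651, 0.223] pointing down, gripper open.
Joint ranges: [-2.59, 2.59], [-0.33, 1.99], [-1.39, 1.29], [0.1, 2.45], [-1.04, 4.18], [0.21, 1.99], [-2.66, 2.66]. Speed limits (rad/s): [2.57, 2.57, 3.14, 3.14, 3.14, 3.14, 3.14].

## Interface

Orientations are given as [roll, pitch, yaw] about the fixed x, y, z axes, in that order (R = Rz(yaw) Ry(pitch) Rx(roll)).
In Python, from rig import env gives the robot as it stands. Calls block until the motion is done:
- env.move_ptp(position, orientation): joint-space move of the TCP to a pose.
- env.line_to(position, rot=None, max_speed=0.15): straight line of the TCP; rot=None keeps the orientation; max_speed is the mean speed in m/s.
- env.move_joints(angles): joint-space move.
- env.command_gripper(opening, grip_force=None): finger opening in m; grip_force is the grip in N (None keeps the last); returns when the fingers have stopped.
- env.dwell(seconds).
- env.solve_ik(position, orientation): joint angles nearest the present ones, or None.
- env.get_obs(): the state.
- env.snapshot(name): name is "scene" or "top" or "wrist"; returns a dict with "image" (480x640x3 uint8, red, green, blue), "z_map" (480x640 float32, m along the optical axis (not along the pixel's ray), 0 where there is no reading), "fx", "fy", "cx", "cy" (pixels), "k1" (the pictures are not rectified: a ray, as slopes to the right and down, at radius r is drawn at 1 + k1 r^2 times it, then the intrinsics apply), "camera_from_world" (4x4, takes a point from world to camera coordinates); the wrist camera has in their place "hand_eye" (4x4, takes a point from camera to tool coordinates, whose origin is the TCP and whose axes are the flange's). Camera axes: x right, y up, looking along -z (the intrinsics and any distortion apply to the point x, -y, -z); pixel columns grow to the right and rows downward; lengths in m; the calibration is good to about 2 mm. A picture is of the moment at which its call begins: read the wrist's pose just before it.
A pose or a line that the arm cannot do raises env.Unreachable and nothing moves.
- env.job_done(): hands the job in; it is judged then, once.
The state is a dict: "t": time; "q": joint angles; "qvel": joint speeds; "joint_torque": joint torques, N m; "tcp_pos": TCP position; "eef_rot": TCP orientation; "ft_force": force on the tool from outside, world axes, zero at the start; "wrist_torque": the same for the moment, N m; "finger_gap": finger opening in m; "grasp_force": force on a finger pad.
Only numpy, scipy, OpenCV 4.12 (cv2) and the standard library are available. Lean on these libraries where they do the work, as an engineer would, in place of code of your own. Each camera call takes 0.05 s, during which the arm holds its last target. There are 200 camera calls.

## Working session

There is one attempt and no reset: what is moved stays moved. The work goes in short steps, each a Python script; the robot and the scene stay as the last script left them, time stands still between calls to the robot, and variables do not carry over. Pictures are saved under pics/ and viewed, at most 14 in all, crops included, and the job is handed in when it is done.

```bash
ls; mkdir -p pics
cat > h.py <<'E'
import numpy as np, cv2
from rig import env
from scipy.spatial.transform import Rotation as R
def rpy(M): return R.from_matrix(M).as_euler('xyz')
def snap(name):
    o=env.get_obs(); s=env.snapshot(name)
    if 'camera_from_world' in s: s['wfc']=np.linalg.inv(s['camera_from_world'])
    else:
        T=np.eye(4); T[:3,:3]=R.from_euler('xyz',o['eef_rot']).as_matrix(); T[:3,3]=o['tcp_pos']; s['wfc']=T@s['hand_eye']
    return s
def slopes(s,uv):
    uv=np.atleast_2d(np.asarray(uv,float)); d=np.stack([(uv[:,0]-s['cx'])/s['fx'],(uv[:,1]-s['cy'])/s['fy']],1); p=d.copy()
    for _ in range(15): p=d/(1+s['k1']*(p**2).sum(1,keepdims=True))
    return p
def cloud(s,uv,z=None):
    uv=np.atleast_2d(np.asarray(uv,int)); p=slopes(s,uv)
    if z is None: z=s['z_map'][uv[:,1],uv[:,0]]
    c=np.stack([p[:,0]*z,-p[:,1]*z,-z+0*p[:,0],np.ones(len(p))],1)
    return (c@s['wfc'].T)[:,:3]
def onplane(s,uv,h):
    a=cloud(s,uv,0.0); b=cloud(s,uv,1.0); t=(h-a[:,2])/(b[:,2]-a[:,2]); return a+t[:,None]*(b-a)
def full(s):
    v,u=np.mgrid[:480,:640]; P=cloud(s,np.stack([u.ravel(),v.ravel()],1)).reshape(480,640,3); P[s['z_map']==0]=np.nan; return P
def proj(s,X):
    c=(np.append(X,1)@np.linalg.inv(s['wfc']).T)[:3]; p=np.array([c[0],-c[1]])/-c[2]; p=p*(1+s['k1']*(p@p)); return p*[s['fx'],s['fy']]+[s['cx'],s['cy']]
def save(s,n,crop=None,k=1):
    im=s['image'][...,::-1]
    if crop: x0,y0,x1,y1=crop; im=im[y0:y1,x0:x1]
    cv2.imwrite('pics/'+n,cv2.resize(im,None,fx=k,fy=k,interpolation=cv2.INTER_CUBIC))
E
python3 - <<'E'
from h import *
import pickle
for n in('scene','top'):
    s=snap(n); save(s,n+'0.png'); pickle.dump(s,open(n+'0.pkl','wb')); print(n,s['wfc'][:3,3],s['fx'],s['k1'])
E
```

```text
pics
scene [-0.40035501  0.99229285  0.86446617] 546.1622327410953 -0.15886816515410282
top [ 0.2976824  -0.12352116  1.49619382] 577.8473279837076 -0.15800493799554022
```

View pics/top0.png

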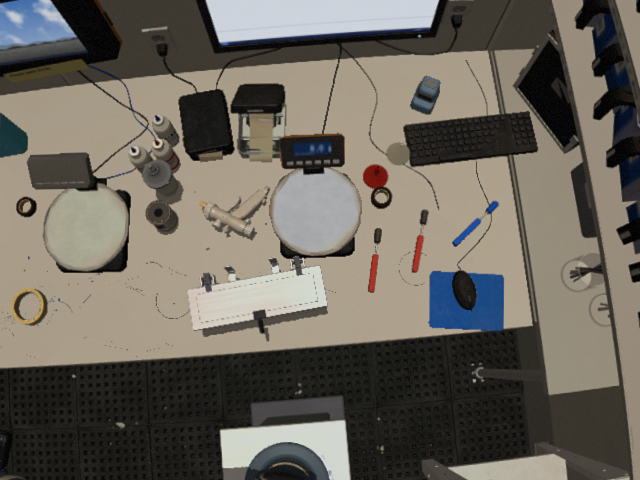

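View pics/scene0.png

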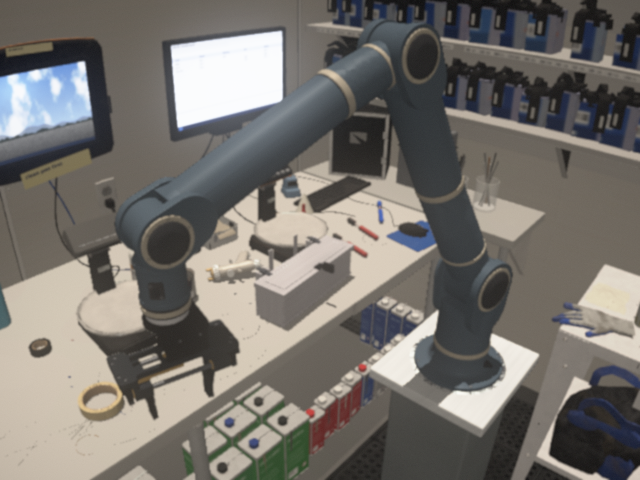

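The top view shows two red brushes, at (375,260) and (420,240). The blue one at (476,224) is the look-alike, so I leave it. Tray and lid are at (258,298), tab (261,322), hinge brackets at (207,282) and (297,265). Dark tape (381,197) sits beside a red disc; spray gun (235,215), tin (157,214).

Run:
```python
from h import *
import pickle
s=pickle.load(open('top0.pkl','rb')); P=full(s); im=s['image'].astype(int)
# lid top
reg=np.zeros((480,640),bool); reg[255:340,180:335]=1
m=reg&(P[...,2]>0.085)&(P[...,2]<0.135)
n,l,st,c=cv2.connectedComponentsWithStats(m.astype(np.uint8)); 
k=1+np.argmax(st[1:,4]); q=P[l==k]
print('z pct',np.percentile(q[:,2],[5,50,95]), st[k])
q=q[np.abs(q[:,2]-np.median(q[:,2]))<.006]
print(cv2.minAreaRect((q[:,:2]*1000).astype(np.float32)))
dark=reg&(im.sum(2)<110)&(P[...,2]>0.09)
n,l,st,c=cv2.connectedComponentsWithStats(dark.astype(np.uint8))
for i in range(1,n):
    if st[i,4]>8: print('dark',c[i],st[i,4],P[l==i].mean(0),P[l==i][:,2].max())
hsv=cv2.cvtColor(s['image'],cv2.COLOR_RGB2HSV)
red=((hsv[...,0]<8)|(hsv[...,0]>172))&(hsv[...,1]>140)&(hsv[...,2]>80); red[:150]=0
n,l,st,c=cv2.connectedComponentsWithStats(red.astype(np.uint8))
for i in range(1,n):
    if st[i,4]>30: print('red',c[i],st[i],np.nanmedian(P[l==i],0),cv2.minAreaRect((P[l==i][:,:2]*1000).astype(np.float32)))
for uv in [(378,231),(372,291),(424,212),(415,271),(381,197),(28,307),(157,214),(235,215),(315,210),(86,227)]: print(uv,onplane(s,[uv],0.009)[0],P[uv[1],uv[0]])
save(s,'crop0.png',(180,190,460,350),2.8)
```

```text
z pct [0.10243445 0.10791017 0.11356658] [ 187  256  141   77 6029]
((465.57403564453125, 31.036788940429688), (158.93516540527344, 329.53912353515625), 5.717728137969971)
dark [260.79166667 325.66666667] 48 [0.3943902  0.02283921 0.12444189] 0.13234408300981815
red [374.85714286 176.25714286] [363 165  25  24 420] [ 0.77144431 -0.29430928  0.01670716] ((778.5912475585938, -298.5751037597656), (64.80560302734375, 64.36323547363281), 30.510318756103516)
red [417.2755102  252.87244898] [412 235  11  37 196] [ 0.5562152  -0.38608595  0.01367798] ((556.5098266601562, -386.7347106933594), (14.778841018676758, 100.55221557617188), 73.42528533935547)
red [372.90196078 272.60784314] [369 254   9  38 204] [ 0.51425084 -0.26483347  0.01325849] ((514.92041015625, -264.9786376953125), (14.429549217224121, 97.6325912475586), 77.80408477783203)
(378, 231) [ 0.62463542 -0.28972246  0.009     ] [ 0.62308651 -0.2889351   0.01604547]
(372, 291) [ 0.46742856 -0.2578884   0.009     ] [ 0.46691736 -0.25748375  0.01347874]
(424, 212) [ 0.66607526 -0.41811698  0.009     ] [ 0.66379576 -0.41629411  0.01820227]
(415, 271) [ 0.50979292 -0.37543322  0.009     ] [ 0.51016099 -0.37587035  0.00641932]
(381, 197) [ 0.7169136  -0.30752092  0.009     ] [ 0.72131071 -0.30945081 -0.00659844]
(28, 307) [0.49718675 0.66515226 0.009     ] [ 0.49884886  0.67172282 -0.00339005]
(157, 214) [0.72226688 0.29659273 0.009     ] [0.70219942 0.27673656 0.07929039]
(235, 215) [0.70062616 0.08515501 0.009     ] [0.69247125 0.08093176 0.03909831]
(315, 210) [ 0.69587697 -0.12847113  0.009     ] [ 0.67735785 -0.12824092  0.07816597]
(86, 227) [0.70399767 0.49664251 0.009     ] [0.68660629 0.47009786 0.07265585]
```

View pics/crop0.png

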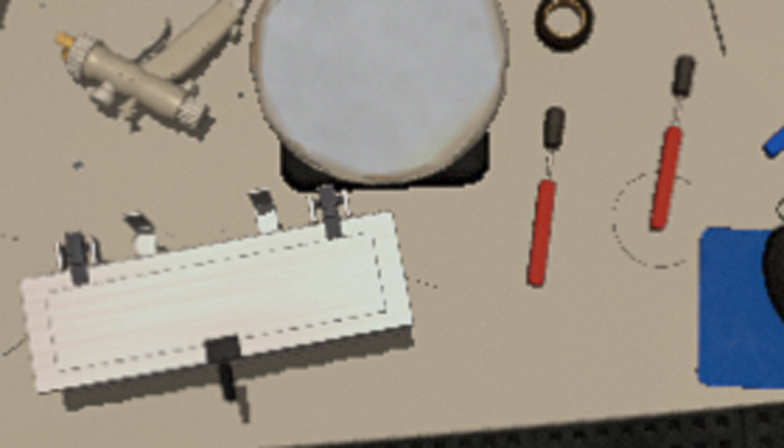

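```bash
cat >> h.py <<'E'
def tool(th,psi,flip=False):
    """tool pointing down, then tilted by th about heading-psi y axis (th>0: fingers point back to the robot); closing along heading y"""
    y=np.array([0,1.,0]) if not flip else np.array([0,-1.,0])
    z=np.array([-np.sin(th),0,-np.cos(th)]); M=np.stack([np.cross(y,z),y,z],1)
    return rpy(R.from_euler('z',psi).as_matrix()@M)
E
python3 - <<'E'
from h import *
import pickle
s=pickle.load(open('top0.pkl','rb')); P=full(s); im=s['image'].astype(int)
m=(im.min(2)>205)&(P[...,2]>0.09)&(P[...,2]<0.125); m[:255]=0;m[345:]=0;m[:,:180]=0;m[:,335:]=0
m=cv2.morphologyEx(m.astype(np.uint8),cv2.MORPH_OPEN,np.ones((5,5)))
v,u=np.nonzero(m); q=onplane(s,np.stack([u,v],1),0.110)
(c,sz,a)=cv2.minAreaRect((q[:,:2]*1000).astype(np.float32)); print(c,sz,a)
for nm,pos in [('tab',(0.39,0.02,0.105)),('tabup',(0.54,0.05,0.24)),('liddown',(0.39,0.43,0.012)),('pick1',(0.49,-0.26,0.003)),('pick2',(0.53,-0.38,0.003)),('place',(0.42,0.03,0.14))]:
  for f in (0,1):
    r=[d for d in range(-75,76,5) if env.solve_ik(pos,tool(np.radians(d),0.17 if 'pick' not in nm else -.2,f)) is not None]
    print(nm,f,r)
E
```

```text
(0.0, 0.0) (0.0, 0.0) 0.0
tab 0 [-10, -5, 0, 5, 10, 15, 20, 25, 30, 35, 40, 45, 50, 55, 60, 65, 70, 75]
tab 1 [-10, -5, 0, 5, 10, 15, 20, 25, 30, 35, 40, 45, 50, 55, 60, 65, 70, 75]
tabup 0 [-35, -30, -25, -20, -15, -10, -5, 0, 5, 10, 15, 20, 25, 30, 35, 40, 45, 50]
tabup 1 [-35, -30, -25, -20, -15, -10, -5, 0, 5, 10, 15, 20, 25, 30, 35, 40, 45, 50]
liddown 0 [-75, -70, -65, -60, -55, -50, -45, -40, -35, -30, -25, -20, -15, -10, -5, 0, 5, 10, 15, 20, 25, 30, 35, 40, 45, 50, 55, 60, 65, 70, 75]
liddown 1 [-75, -70, -65, -60, -55, -50, -45, -40, -35, -30, -25, -20, -15, -10, -5, 0, 5, 10, 15, 20, 25, 30, 35, 40, 45, 50, 55, 60, 65, 70, 75]
pick1 0 [-40, -35, -30, -25, -20, -15, -10, -5, 0, 5, 10, 15, 20, 25, 30, 35, 40, 45, 50, 55, 60, 65, 70]
pick1 1 [-40, -35, -30, -20, -15, -10, -5, 0, 5, 10, 15, 20, 25, 30, 35, 40, 45, 50, 55, 60, 65, 70]
pick2 0 [-75, -70, -65, -60, -55, -50, -45, -40, -35, -30, -25, -20, -15, -10, -5, 0, 5, 10, 15, 20, 25, 30, 35, 40, 45, 50, 55, 60]
pick2 1 [-75, -70, -65, -60, -55, -50, -45, -40, -35, -30, -25, -20, -15, -10, -5, 0, 5, 10, 15, 20, 25, 30, 35, 40, 45, 50, 55, 60]
place 0 [-20, -15, -10, -5, 0, 5, 10, 15, 20, 25, 30, 35, 40, 45, 50, 55, 60, 65, 70, 75]
place 1 [-20, -15, -10, -5, 0, 5, 10, 15, 20, 25, 30, 35, 40, 45, 50, 55, 60, 65, 70, 75]
```

Reach is ample, also tilted. I'll take a close wrist view of the lid.

Run:
```python
from h import *
import pickle
s=env.snapshot('wrist'); print(np.round(s['hand_eye'],3))
env.move_ptp([0.43,0.03,0.42],tool(0.05,0.15))
env.dwell(0.3); s=snap('wrist'); save(s,'w1.png'); pickle.dump(s,open('w1.pkl','wb')); print(env.get_obs()['q'],env.get_obs()['t'])
```

```text
[[ 0.002  0.96   0.28   0.077]
 [ 1.    -0.002  0.    -0.001]
 [ 0.001  0.28  -0.96  -0.16 ]
 [ 0.     0.     0.     1.   ]]
[-0.72515936 -0.0697579   0.52746842  1.75082919  0.03288388  1.50127243
  1.51837736] 2.975
```

View pics/w1.png

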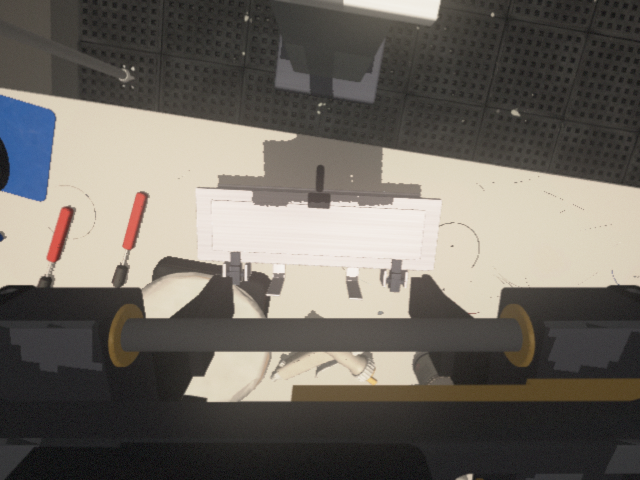

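The tab is at (320,178), the lid's front corners at (197,188) and (440,199), and the rear edge runs from (197,262) to (437,268). The bracket pins are near (236,270) and (397,275).

Run:
```python
from h import *
import pickle
s=pickle.load(open('w1.pkl','rb')); P=full(s); hsv=cv2.cvtColor(s['image'],cv2.COLOR_RGB2HSV)
reg=np.zeros((480,640),bool);reg[182:275,190:446]=1
m=reg&(np.abs(P[...,2]-0.11)<.02); 
print('z',np.nanpercentile(P[215:250,215:420,2],[5,50,95]))
m=cv2.morphologyEx(m.astype(np.uint8),cv2.MORPH_OPEN,np.ones((9,9)))
n,l,st,c=cv2.connectedComponentsWithStats(m); k=1+np.argmax(st[1:,4]); v,u=np.nonzero(l==k)
q=onplane(s,np.stack([u,v],1),0.108); print(cv2.minAreaRect((q[:,:2]*1000).astype(np.float32)),st[k])
Q=onplane(s,[(197,188),(440,199),(197,262),(437,268)],0.108); print(Q)
for a,b in ((0,1),(2,3)):
    d=Q[b]-Q[a]; print(np.degrees(np.arctan2(-d[0],d[1])),np.linalg.norm(d))
im=s['image'].astype(int).sum(2)
t=np.zeros((480,640),bool);t[160:188,308:332]=1
t&=(im<120)&(P[...,2]>.09); v,u=np.nonzero(t); print('tab px',u.mean(),v.min(),v.max(),u.min(),u.max(),P[t].min(0),P[t].max(0),np.median(P[t],0))
print(onplane(s,[(320,166),(320,191)],0.129))
```

```text
z [0.10536088 0.10679336 0.1082109 ]
((468.3587646484375, 30.22332763671875), (111.06805419921875, 327.4267883300781), 5.9716105461120605) [  196   187   246    88 17456]
[[ 0.43211997 -0.13604493  0.108     ]
 [ 0.39773092  0.18454014  0.108     ]
 [ 0.53430876 -0.12863705  0.108     ]
 [ 0.4923936   0.20225935  0.108     ]]
6.122685268882709 0.3224242484692004
7.219296170309267 0.3335405632442954<stdin>:15: RuntimeWarning: Mean of empty slice.
  ret = ret.dtype.type(ret / rcount)
Traceback (most recent call last):
ValueError: zero-size array to reduction operation minimum which has no identity
```

Run:
```python
from h import *
import pickle
env.line_to([0.40,0.025,0.27],tool(0.3,0.12))
env.dwell(0.3); s=snap('wrist'); save(s,'w2.png'); pickle.dump(s,open('w2.pkl','wb'))
c=np.array([.464,.0305]);psi=np.radians(6.8)
L=lambda x,y,z:np.append(c,.106)+R.from_euler('z',psi).apply([x+.068,y,z])
for X in [(-.159,0,.023),(-.125,0,.023),(-.118,.165,.002),(-.118,-.165,.002),(-.018,.165,.002),(-.018,-.165,.002),(0,.112,0),(0,-.112,0)]: print(X,L(*X),proj(s,L(*X)))
```

```text
(-0.159, 0, 0.023) [0.37364014 0.01972524 0.129     ] [319.47174513 241.86922618]
(-0.125, 0, 0.023) [0.40740097 0.02375097 0.129     ] [319.35380758 280.38907123]
(-0.118, 0.165, 0.002) [0.39481507 0.18841911 0.108     ] [494.58853989 285.99304769]
(-0.118, -0.165, 0.002) [ 0.43388838 -0.13925951  0.108     ] [144.28814996 284.94549572]
(-0.018, 0.165, 0.002) [0.49411162 0.20025951 0.108     ] [494.93467894 392.72291608]
(-0.018, -0.165, 0.002) [ 0.53318493 -0.12741911  0.108     ] [143.29134734 391.67407556]
(0, 0.112, 0) [0.51826041 0.14976361 0.106     ] [437.85360017 410.95088573]
(0, -0.112, 0) [ 0.5447829  -0.07266067  0.106     ] [200.27892112 410.24262656]
```

View pics/w2.png

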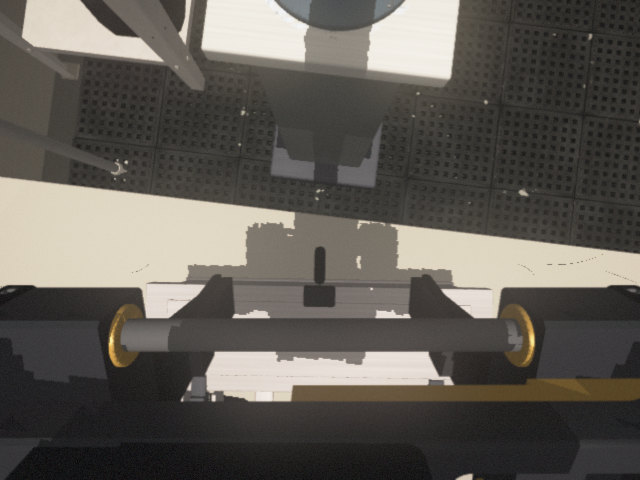

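Model and picture agree to within about 3 mm: the tab runs from (320,246) to (320,284). I'll grip it.

```bash
cat >> h.py <<'E'
PSI=np.radians(6.5); c0=np.array([.4655,.0308]); RZ=R.from_euler('z',PSI)
PIN=np.append(c0,.106)+RZ.apply([.068,0,0])
def lidp(phi,x=-.142,z=.010,y=0.,pin=None):  # point of lid opened by phi, world
    v=R.from_euler('y',phi).apply([x,y,z]); return (PIN if pin is None else pin)+RZ.apply(v)
def tcp_for(p,th,psi,d=.014):
    return p+d*R.from_euler('xyz',tool(th,psi)).as_matrix()[:,2]
E
python3 - <<'E'
from h import *
th=.1; r=tool(th,PSI)
p=tcp_for(lidp(0),th,PSI); print(lidp(0),lidp(np.pi/2),p)
env.command_gripper(.04); env.line_to(p+[0,0,.06],r); env.line_to(p,r,.08)
o=env.get_obs(); print(o['ft_force'])
env.command_gripper(0,20); o=env.get_obs(); print(o['finger_gap'],o['grasp_force'],o['ft_force'],o['t'])
E
```

```text
[0.39197568 0.02242296 0.116     ] [0.5429986  0.03962985 0.248     ] [0.390587   0.02226474 0.10206994]
[ 0.17022563 -0.07265924 -0.2838101 ]
0.009815936726222907 19.992529274895787 [-0.82750493 -0.50919951  1.30986134] 7.9167
```

Run:
```python
from h import *
th=.1; r=tool(th,PSI)
for d in range(10,91,10):
    env.line_to(tcp_for(lidp(np.radians(d)),th,PSI),r,.1); o=env.get_obs(); print(d,np.round(o['ft_force'],1),round(o['finger_gap'],4),round(o['t'],1))
s=snap('scene'); save(s,'s2.png',(200,150,460,345),3)
```

```text
10 [-0.1  0.2 -2.5] 0.0099 8.3
20 [-1.   1.2  0.3] 0.0097 8.7
30 [ 0.4 -0.8 -3.2] 0.0099 9.1
40 [-1.1  0.7 -0.6] 0.0097 9.5
50 [-0.   1.7 -0.5] 0.0101 9.9
60 [-0.3 -0.2 -1. ] 0.0098 10.3
70 [ 0.6  0.8 -1.5] 0.01 10.7
80 [-0.3 -0.2 -0.9] 0.0095 11.1
90 [ 0.4 -0.3 -0.4] 0.01 11.5
```

View pics/s2.png

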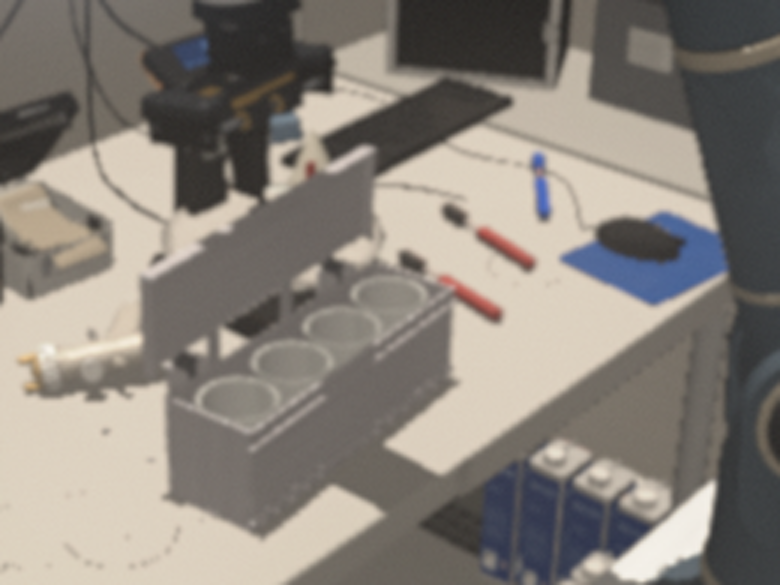

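The lid stands upright and is still gripped. Next I lift it off.

Run:
```python
from h import *
th=.1; r=tool(th,PSI)
env.command_gripper(0,40); p=np.array(env.get_obs()['tcp_pos'])
for dz in (.012,.025,.05,.13):
    env.line_to(p+[0,0,dz],r,.06); o=env.get_obs(); print(dz,np.round(o['ft_force'],1),round(o['t'],1))
s=snap('scene'); save(s,'s3.png',(200,120,460,315),3)
```

```text
0.012 [-0.4 -0.7 -3.4] 12.1
0.025 [-0.1 -0.  -2.8] 12.5
0.05 [-0.6 -0.3 -3.8] 13.1
0.13 [ 0.3  0.2 -3.3] 14.6
```

View pics/s3.png

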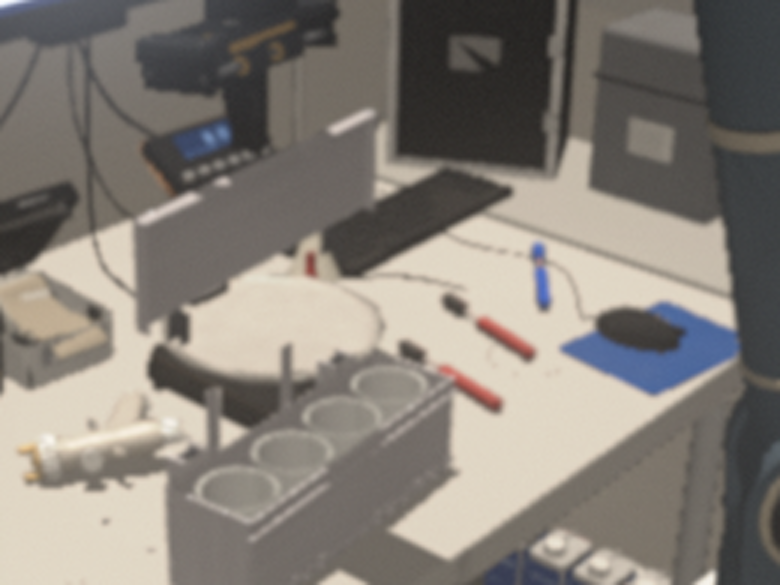

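Run:
```python
from h import *
th=.1; r=tool(th,0); O=np.array([.52,.43,.013])
def tp(phi,o): return tcp_for(o+R.from_euler('y',phi).apply([-.142,0,.010]),th,0)
env.line_to(tp(np.pi/2,O+[0,0,.22]),r,.15)
env.line_to(tp(np.pi/2,O+[0,0,.03]),r,.12); f0=env.get_obs()['ft_force'][2]
for k in range(30):
    z=.03-.002*(k+1); env.line_to(tp(np.pi/2,O+[0,0,z]),r,.03); f=env.get_obs()['ft_force'][2]
    if f-f0>2 or z<-.012: break
print('contact z',z,f0,f,env.get_obs()['t'])
s=snap('scene'); save(s,'s4.png',(0,150,400,450),1.9)
```

```text
contact z 0.0019999999999999983 -2.6286313579793426 -0.08996571097920592 22.5917
```

View pics/s4.png

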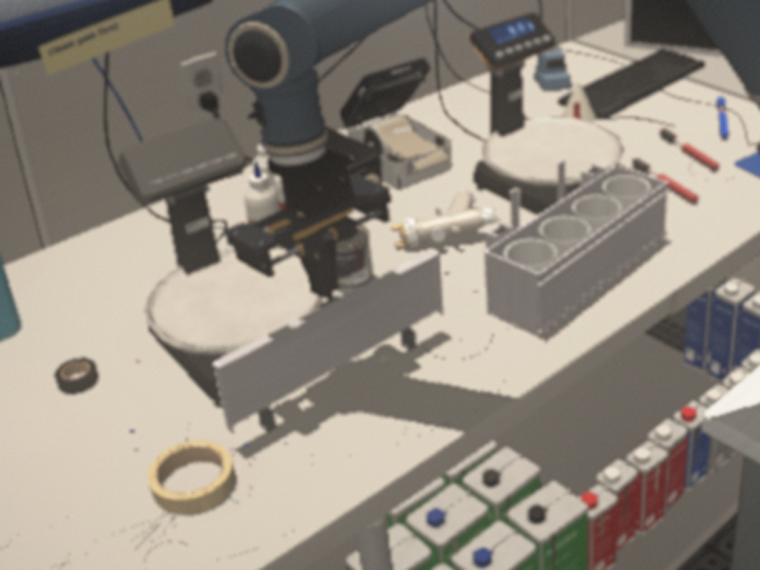

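The lid stands on its hooks, so I lower its front down in an arc.

Run:
```python
from h import *
th=.1; r=tool(th,0); O=np.array([.52,.43,.015])
def tp(phi,o): return tcp_for(o+R.from_euler('y',phi).apply([-.142,0,.010]),th,0,.012)
env.command_gripper(0,15)
for d in range(80,-1,-10):
    o_=O-[0,0,.001*(90-d)/90]
    env.line_to(tp(np.radians(d),o_),r,.08); o=env.get_obs(); print(d,np.round(o['ft_force'],1),round(o['finger_gap'],4))
s=snap('scene'); save(s,'s5.png',(0,150,400,450),1.9); print(o['t'])
```

```text
80 [-2.4  0.6  0.9] 0.0101
70 [-1.8 -0.2  6. ] 0.0098
60 [-4.9 -0.8  9.2] 0.01
50 [-6.1 -0.8  6.6] 0.0095
40 [ 0.1  0.3 -3.4] 0.0098
30 [ 1.1  0.4 -2. ] 0.0102
20 [-0.4 -0.4 -2.7] 0.0099
10 [-0.5  0.7 -2.7] 0.0096
0 [-0.5 -0.1 -2.2] 0.0098
26.9833
```

View pics/s5.png

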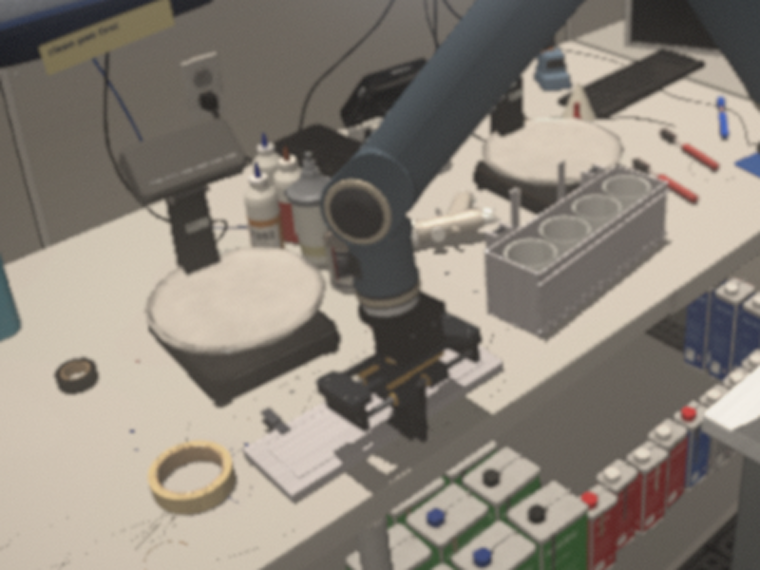

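The lid lies nearly flat and right side up. I'll release it and look into the cups and at the brushes.

Run:
```python
from h import *
import pickle
p=np.array(env.get_obs()['tcp_pos']); r=tool(.1,0)
env.line_to(p-[0,0,.002],r,.03)
env.command_gripper(.05); env.line_to(p+[0,0,.15],r,.2)
env.move_ptp([0.44,-0.02,0.46],tool(.15,PSI)); env.dwell(.3)
s=snap('wrist'); save(s,'w3.png',(0,60,640,300),1.25); pickle.dump(s,open('w3.pkl','wb'))
t=snap('top'); pickle.dump(t,open('top1.pkl','wb')); P=full(t)
m=(P[...,2]>.006)&(P[...,2]<.06)&(P[...,0]>.33)&(P[...,0]<.56)&(P[...,1]>.25)&(P[...,1]<.61)
n,l,st,c=cv2.connectedComponentsWithStats(m.astype(np.uint8)); k=1+np.argmax(st[1:,4]); q=P[l==k]; print(np.percentile(q,[2,50,98],0))
print(env.get_obs()['t'])
```

```text
[[0.3937452  0.27100852 0.00823811]
 [0.44337178 0.42495111 0.01517077]
 [0.50570626 0.58882382 0.02262585]]
31.4917
```

View pics/w3.png

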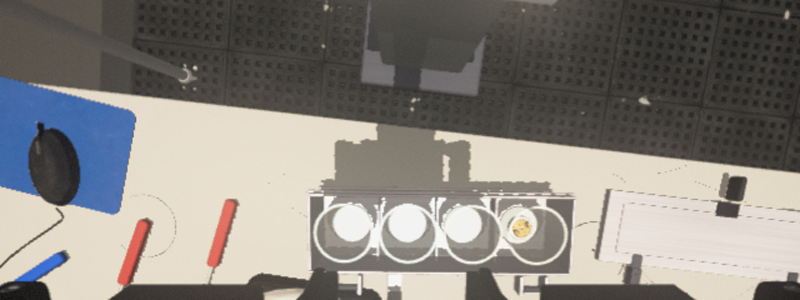

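Cup 0, the rightmost in this image with brass at crop (520,228), holds the air cap. Cups 1 to 3 are free. I'll check the cup model against the rims and measure the brushes.

```bash
cat >> h.py <<'E'
def cup(i): return PIN+RZ.apply([-.064,.117-.078*i,-.008])
def brushes(s,hmax=.06):
    """red brushes: list of (handle_end, dir handle->bristles (xy unit), centre estimate)"""
    hsv=cv2.cvtColor(s['image'],cv2.COLOR_RGB2HSV); red=((hsv[...,0]<8)|(hsv[...,0]>172))&(hsv[...,1]>130)&(hsv[...,2]>70)
    n,l,st,c=cv2.connectedComponentsWithStats(red.astype(np.uint8)); out=[]
    for i in range(1,n):
        if st[i,4]<60: continue
        v,u=np.nonzero(l==i); q=onplane(s,np.stack([u,v],1),.013)[:,:2]
        m=q.mean(0); w,V=np.linalg.eigh(np.cov((q-m).T)); d=V[:,1]*np.sign(V[0,1]); t=(q-m)@d; L=np.ptp(t)
        if not(.07<L<.14) or w[0]>1e-4 or not(-.6<m[1]<-.12): continue
        out.append((m+d*t.min(),d,m,L,c[i]))
    return out
E
python3 - <<'E'
from h import *
import pickle
s=pickle.load(open('w3.pkl','rb'))
im=s['image'][...,::-1].copy()
for i in range(4):
    for a in np.linspace(0,2*np.pi,40): 
        u=proj(s,cup(i)+[.035*np.cos(a),.035*np.sin(a),0]); cv2.circle(im,tuple(int(round(x)) for x in u),1,(0,0,255),-1)
cv2.imwrite('pics/w3o.png',cv2.resize(im[190:290,230:480],None,fx=3,fy=3))
for n in('w3','top1'):
    for b in brushes(pickle.load(open(n+'.pkl','rb'))): print(n,[np.round(x,4) for x in b])
E
```

```text
w3 [array([ 0.4687, -0.255 ]), array([ 0.9773, -0.2119]), array([ 0.5162, -0.2653]), np.float64(0.0963), array([176.5728, 246.9789])]
w3 [array([ 0.5101, -0.3731]), array([ 0.961 , -0.2765]), array([ 0.5574, -0.3868]), np.float64(0.0974), array([106.0972, 262.1361])]
top1 [array([ 0.5089, -0.3721]), array([ 0.9591, -0.2831]), array([ 0.5561, -0.386 ]), np.float64(0.099), array([417.1931, 253.0594])]
top1 [array([ 0.4671, -0.254 ]), array([ 0.9762, -0.217 ]), array([ 0.5149, -0.2647]), np.float64(0.0983), array([372.8841, 272.5217])]
```

View pics/w3o.png

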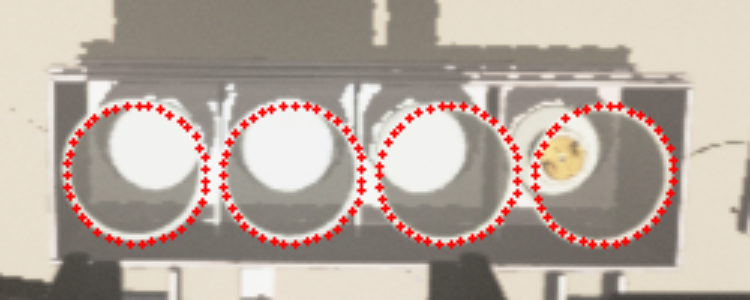

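The rims match to about 1 mm, and both views agree on the brushes. Now brush A: re-measure close, pick, tilt and place in cup 1.

```bash
cat >> h.py <<'E'
TH1=-.35; DEL=np.radians(70); G=.035
def look(xy):
    env.move_ptp([xy[0]-.02,xy[1],.33],tool(.1,0)); env.dwell(.2); s=snap('wrist'); b=brushes(s)
    b=sorted(b,key=lambda b:np.linalg.norm(b[2]-xy)); print([[np.round(x,4) for x in k] for k in b],env.get_obs()['t']); return b,s
def pick(b):
    e,d=b[0],b[1]; psi=np.arctan2(d[1],d[0]); g=e+G*d; r=tool(TH1,psi)
    env.command_gripper(.05); env.move_ptp([*(g-.05*d),.14],r); env.line_to([*g,.05],r,.15); env.line_to([*g,.003],r,.06)
    env.command_gripper(0,15); o=env.get_obs(); print('grip',o['finger_gap'],o['grasp_force'],o['ft_force'])
    env.line_to([*g,.20],r,.15); o=env.get_obs(); print('lift',o['finger_gap'],o['grasp_force'],o['t'])
def tip_target(i,z,x=.012): return cup(i)*[1,1,0]+RZ.apply([x,0,z])
def place_tcp(i,z,x=.012): # tcp so that brush tip is at (x,0,z) in cup frame
    return tip_target(i,z,x)-RZ.apply(R.from_euler('y',DEL).apply([.172-G,0,.006]))
def over(i): env.move_ptp(place_tcp(i,.13),tool(TH1+DEL,PSI))
E
python3 - <<'E'
from h import *
b,s=look(np.array([.516,-.265])); assert abs(b[0][3]-.098)<.008
pick(b[0])
env.move_ptp([.45,-.1,.36],tool(TH1+DEL*.6,PSI)); over(1)
o=env.get_obs(); print(o['finger_gap'],o['t'],o['tcp_pos'])
s=snap('scene'); save(s,'s6.png',(220,150,480,345),3)
E
```

```text
[[array([ 0.5103, -0.3746]), array([ 0.9598, -0.2808]), array([ 0.5567, -0.3882]), np.float64(0.0972), array([231.7877, 258.2003])]] 32.8333
grip 0.017729003780254625 16.86601445704582 [ 0.98165864 -0.05082777  5.47591135]
lift 0.017810629454906923 14.999286085367203 37.8167
0.017577849541202388 39.9 [0.42534767 0.06335945 0.2575602 ]
```

View pics/s6.png

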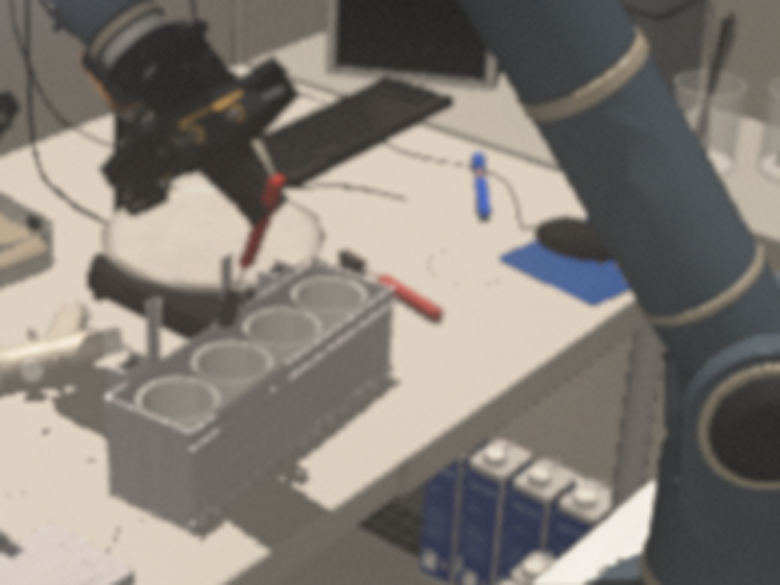

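It picked the farther brush, since the nearer one was hidden behind a finger; either will do. The brush hangs at the planned tilt over cup 1, bristle end near crop (230,315). I'll lower it with a force check.

```bash
cat >> h.py <<'E'
def insert(i):
    s=snap('scene'); u=proj(s,tip_target(i,.13)); print('tip predicted px',u,'crop',(u-[220,150])*3)
    r=tool(TH1+DEL,PSI); f0=np.array(env.get_obs()['ft_force'])
    for z in (.09,.06,.045,.035,.025,.018):
        env.line_to(place_tcp(i,z),r,.06); f=np.array(env.get_obs()['ft_force'])-f0; print(z,np.round(f,1))
        if np.linalg.norm(f)>5: break
def release(i):
    env.command_gripper(.035); zt=R.from_euler('xyz',tool(TH1+DEL,PSI)).as_matrix()[:,2]
    p=np.array(env.get_obs()['tcp_pos']); env.line_to(p-zt*.07,None,.1); env.line_to(p-zt*.07+[0,0,.12],None,.2)
    print(env.get_obs()['t'])
E
python3 - <<'E'
from h import *
insert(1)
E
```

```text
tip predicted px [292.41616944 258.96941993] crop [217.24850832 326.90825978]
0.09 [-0.7  0.1  0.1]
0.06 [-0.6 -0.3  0. ]
0.045 [-0.5  0.1  0.3]
0.035 [-0.4  0.1 -0.5]
0.025 [-0.3 -0.3  0.3]
0.018 [-0.8 -0.2  0.1]
```

Run:
```python
from h import *
import pickle
release(1)
env.move_ptp([0.42,-.08,0.46],tool(.15,PSI)); env.dwell(.3); s=snap('wrist'); pickle.dump(s,open('w4.pkl','wb'))
a=snap('scene')['image'][150:400,200:500]; b=s['image'][80:330,130:530]
cv2.imwrite('pics/c7.png',np.hstack([a,b])[...,::-1])
print([[np.round(x,4) for x in k] for k in brushes(s)]); t=snap('top'); print([[np.round(x,4) for x in k] for k in brushes(t)])
```

```text
Traceback (most recent call last):
  File "h.py", line 74, in release
    p=np.array(env.get_obs()['tcp_pos']); env.line_to(p-zt*.07,None,.1); env.line_to(p-zt*.07+[0,0,.12],None,.2)
                                                                         ~~~~~~~~~~~^^^^^^^^^^^^^^^^^^^^^^^^^^^^
rig.Unreachable: the arm cannot follow that straight line within its joint ranges
```

```bash
sed -i 's/; env.line_to(p-zt\*.07+\[0,0,.12\],None,.2)/; env.line_to(p-zt*.07+[0,0,.06],tool(.5,PSI),.15)/' h.py
python3 - <<'E'
from h import *
import pickle
p=np.array(env.get_obs()['tcp_pos']); env.line_to(p+[0,0,.06],tool(.5,PSI),.15)
env.move_ptp([0.42,-.08,0.46],tool(.15,PSI)); env.dwell(.3); s=snap('wrist'); pickle.dump(s,open('w4.pkl','wb'))
a=snap('scene')['image'][150:400,200:500]; b=s['image'][80:330,130:530]
cv2.imwrite('pics/c7.png',np.hstack([a,b])[...,::-1])
print([[np.round(x,4) for x in k] for k in brushes(s)]); t=snap('top'); print([[np.round(x,4) for x in k] for k in brushes(t)])
E
```

```text
[[array([ 0.4685, -0.2553]), array([ 0.9767, -0.2148]), array([ 0.5152, -0.2655]), np.float64(0.0951), array([209.8527, 261.7899])]]
[[array([ 0.4671, -0.254 ]), array([ 0.976 , -0.2177]), array([ 0.5151, -0.2647]), np.float64(0.0986), array([372.899 , 272.4327])]]
```

View pics/c7.png

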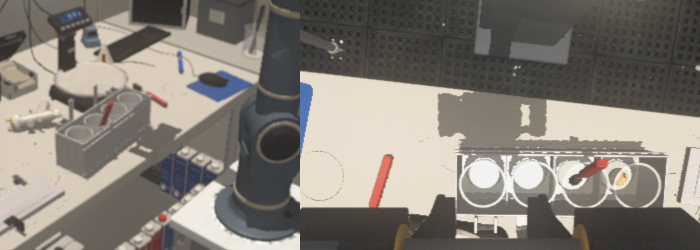

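The brush stands in cup 1. Its handle seems to lean sideways in the wrist view, but part of that is parallax, so I'll compute the real direction.

Run:
```python
from h import *
import pickle
s=pickle.load(open('w4.pkl','rb')); P=full(s); hsv=cv2.cvtColor(s['image'],cv2.COLOR_RGB2HSV)
def lean(s,i):
    P=full(s); hsv=cv2.cvtColor(s['image'],cv2.COLOR_RGB2HSV)
    red=((hsv[...,0]<8)|(hsv[...,0]>172))&(hsv[...,1]>130)&(hsv[...,2]>50)
    q=P[red]; q=RZ.inv().apply(q-cup(i)); q=q[(np.abs(q[:,:2])<.08).all(1)&(q[:,2]>-.08)&(q[:,2]<.12)]
    o=np.argsort(q[:,2]); n=len(o)//5; print(len(q),'low',np.median(q[o[:n]],0),'high',np.median(q[o[-n:]],0))
lean(s,1); lean(snap('top'),1); lean(snap('scene'),1)
```

```text
73 low [-0.04691919 -0.00566534  0.06782859] high [-0.04293421  0.00087896  0.07105198]
23 low [-0.04072046  0.00453613  0.06486708] high [-0.04607897  0.00022199  0.07418885]
10 low [-0.04935816  0.00775249  0.06832805] high [-0.04993844  0.00191076  0.07328617]
```

The handle end lies 45 mm ahead of cup 1's centre with no sideways offset, so it leans over the front rim as wanted. Now the second brush, into cup 3.

Run:
```python
from h import *
b=brushes(snap('wrist')); assert len(b)==1; b=b[0]; print(b[0],b[1])
pick(b)
env.move_ptp([.43,-.16,.36],tool(TH1+DEL*.6,PSI)); over(3)
o=env.get_obs(); print(o['finger_gap'],o['t'])
assert o['finger_gap']>.012
insert(3)
release(3)
env.move_ptp([0.42,-.08,0.46],tool(.15,PSI)); env.dwell(.5); s=snap('wrist'); t=snap('top')
def lean(s,i):
    P=full(s); hsv=cv2.cvtColor(s['image'],cv2.COLOR_RGB2HSV)
    red=((hsv[...,0]<8)|(hsv[...,0]>172))&(hsv[...,1]>130)&(hsv[...,2]>50)
    q=P[red]; q=RZ.inv().apply(q-cup(i)); q=q[(np.abs(q[:,:2])<.07).all(1)&(q[:,2]>-.08)&(q[:,2]<.12)]
    print(i,len(q),np.median(q,0))
for i in(1,3): lean(s,i); lean(t,i)
a=snap('scene')['image'][150:400,180:500]; b=s['image'][80:330,130:530]
cv2.imwrite('pics/c8.png',np.hstack([a,b])[...,::-1]); cv2.imwrite('pics/top8.png',t['image'][...,::-1])
```

```text
[ 0.46841461 -0.25522016] [ 0.9764732  -0.21563878]Traceback (most recent call last):
  File "<stdin>", line 3, in <module>
  File "h.py", line 59, in pick
    env.command_gripper(.05); env.move_ptp([*(g-.05*d),.14],r); env.line_to([*g,.05],r,.15); env.line_to([*g,.003],r,.06)
                                                                                             ~~~~~~~~~~~^^^^^^^^^^^^^^^^^
rig.Unreachable: the arm cannot follow that straight line within its joint ranges
```

```bash
sed -i 's/^TH1=-.35/TH1=-.15/' h.py
python3 - <<'E'
from h import *
for z in(.13,.06,.018): print(env.solve_ik(place_tcp(3,z),tool(TH1+DEL,PSI)) is not None)
p=np.array(env.get_obs()['tcp_pos']); env.line_to(p+[0,0,.1],None,.15)
b=brushes(snap('top')); b=[k for k in b]; print([np.round(k[0],4) for k in b],env.get_obs()['t'])
d=np.array([0.9764732,-0.21563878]); pick((np.array([.4684,-.2552]),d/np.linalg.norm(d)))
E
```

```text
True
True
True
[] 50.1333
grip 0.01782719563483044 14.992618560791016 [-0.27666407 -0.05997367  0.41956007]
lift 0.017890626202998586 14.992277026176453 54.55
```

Run:
```python
from h import *
env.move_ptp([.43,-.16,.36],tool(TH1+DEL*.6,PSI)); over(3)
o=env.get_obs(); print(o['finger_gap'],o['t'])
assert o['finger_gap']>.012
insert(3)
try: release(3)
except env.Unreachable as e: print(e)
env.move_ptp([0.42,-.08,0.46],tool(.15,PSI)); env.dwell(.5); s=snap('wrist'); t=snap('top')
def lean(s,i):
    P=full(s); hsv=cv2.cvtColor(s['image'],cv2.COLOR_RGB2HSV)
    red=((hsv[...,0]<8)|(hsv[...,0]>172))&(hsv[...,1]>130)&(hsv[...,2]>50)
    q=P[red]; q=RZ.inv().apply(q-cup(i)); q=q[(np.abs(q[:,:2])<.07).all(1)&(q[:,2]>-.08)&(q[:,2]<.12)]
    print(i,len(q),np.median(q,0))
for i in(1,3): lean(s,i); lean(t,i)
a=snap('scene')['image'][150:400,180:500]; b=s['image'][80:330,130:530]
cv2.imwrite('pics/c8.png',np.hstack([a,b])[...,::-1]); print(len(brushes(t)),env.get_obs()['t'])
```

```text
0.017876894526626455 56.0333
tip predicted px [324.79826994 237.14783227] crop [314.39480981 261.4434968 ]
0.09 [-0.6  0.6 -0.7]
0.06 [-0.4  0.8 -1.9]
0.045 [-0.5 -0.5 -1.1]
0.035 [-0.1  0.4 -1.3]
0.025 [-0.9 -0.  -1.5]
0.018 [-0.1 -0.5 -2.6]
61.0667
1 75 [-0.04513212 -0.00126855  0.06983295]
1 24 [-0.04570682  0.00147395  0.07093555]
3 0 [nan nan nan]
3 0 [nan nan nan]
0 62.6667
  return _methods._mean(a, axis=axis, dtype=dtype,
  ret = um.true_divide(
```

View pics/c8.png

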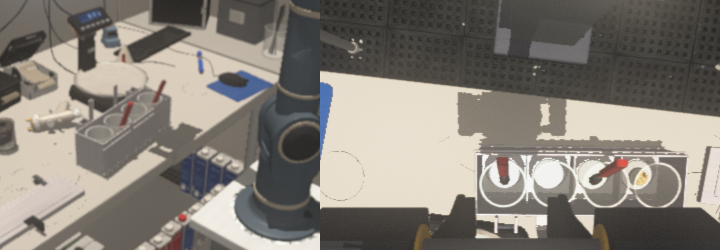

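Both brushes stand, in cup 1 and in cup 3, the second in the arm's shadow. The air cap is still in cup 0 and no red brush is left on the table. One numeric check of the lean in cup 3, then I hand in.

Run:
```python
from h import *
import pickle
env.move_ptp([0.45,.1,0.46],tool(.1,PSI)); env.dwell(.5)
t0=pickle.load(open('top0.pkl','rb'))['image'].astype(int)
for n in('wrist','top'):
    s=snap(n); P=full(s); hsv=cv2.cvtColor(s['image'],cv2.COLOR_RGB2HSV)
    red=((hsv[...,0]<10)|(hsv[...,0]>170))&(hsv[...,1]>110)&(hsv[...,2]>25)
    for i in (1,3):
        q=RZ.inv().apply(P[red]-cup(i)); q=q[(np.abs(q[:,:2])<.07).all(1)&(q[:,2]>-.08)&(q[:,2]<.12)]
        print(n,i,len(q),np.round(np.percentile(q,[10,50,90],0),3) if len(q) else '')
d=np.abs(s['image'].astype(int)-t0).sum(2)
for nm,(u,v,w) in dict(gun=(235,212,30),tin=(157,214,12),tape=(381,197,11),blue=(476,224,22)).items(): print(nm,d[v-w:v+w,u-w:u+w].mean())
```

```text
wrist 1 25 [[-0.048 -0.003  0.069]
 [-0.046  0.001  0.07 ]
 [-0.043  0.004  0.071]]
wrist 3 213 [[-0.049 -0.004  0.001]
 [-0.04   0.     0.059]
 [-0.018  0.005  0.07 ]]
top 1 78 [[-0.047 -0.005 -0.014]
 [-0.033 -0.001  0.044]
 [-0.012  0.005  0.072]]
top 3 81 [[-0.05  -0.005 -0.014]
 [-0.035  0.     0.046]
 [-0.013  0.006  0.071]]
gun 45.44444444444444
tin 113.93923611111111
tape 28.863636363636363
blue 45.40392561983471
```

```bash
python3 -c "
from rig import env
print(env.job_done())"
```

```text
the job is handed in; nothing more can be done
None
```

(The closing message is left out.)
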